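Return the empty can to its bay

ROBOT

A 7-joint arm with a two-finger parallel gripper is mounted at the origin on a cart in front of the work surface, level with it; the furniture and walls round the work are solid. World frame = base frame: x ahead of the robot, y to its left, z up, the work surface at z = 0. Lengths are in m, angles in degrees, forces in N, time in s.
With the tool pointing down it reaches from about 0.4 to 0.85 m from the base axis. Payload 4.5 kg.
Tool frame: the origin (TCP) lies at the very end of the fingers, on their centre line; the grasp point (between the pads) lies 19 mm behind it (robot.tcp_to_grasp is the distance from the TCP to the grasp point, in m); z points along the fingers, y is the line along which they close (so a half turn about z gives the same grasp; the last joint's range is limited). The gripper opens to 88 mm and grips with 3 to 60 N. Pads are 18 mm wide; open, the fingers measure 123 mm over their backs; the gripper's body (75 mm by 187 mm) begins 45 mm behind the grasp point.
Start: joints at [75.103, 39.483, -11.15, 89.685, 9.013, 51.709, -12.324], TCP at [0.181, -0.598, 0.211] pointing down, gripper open.
Joint ranges: [-172.22, 172.22], [-26.19, 119.32], [-84.43, 86.54], [7.71, 146.69], [-57.33, 237.33], [2.42, 119.75], [-152.13, 152.13]. Speed limits (degrees/s): [147.25, 147.25, 180, 180, 180, 180, 180].

INTERFACE

Orientations are given as a 3x3 rotation matrix whose columns are the frame's x, y, z axes.
In Python, from workcell import robot gives the robot as it stands.
- The arm moves only by the shell command python3 drive.py 'ROWS' [FORCE]. ROWS is a JSON object with one list for each field, all of the same length, 1 to 12, a row being the entries at one place: tx, ty, tz (the shift in m), rx, ry, rz (a rotation vector in degrees), finger_gap (the finger opening in m); each row shifts and turns the commanded pose from where the row before left it, along the tool's axes as they then stand; what a row does not reach is not made up. A row lasts 1/12 s, in which the tool goes at most 0.0417 m and 7.16 degrees, less where a joint would pass 70% of its speed; a pose out of reach is approached as far as the arm can. The fingers move at their own pace and stop on an object; FORCE is the grip in N (left out, the last holds). Time passes only in rows, so rows that do not move let the fingers close. It prints the time, the measured TCP pose, the force, the opening and the grip force at its end. Input that does not fit is refused with a message, and nothing moves.
- robot.state(): the state, without advancing time (a new reading comes with each control period).
- robot.read_camera(name): name is "side" or "top"; returns a dict with "frame" (384x512x3 uint8, red, green, blue), "vertical_fov" (degrees; the focal length in pixels is half the picture's height over the tangent of half this angle, whatever the lens; pixels are square), "cx", "cy" (the principal point, pixels), "world_to_cam" (4x4, takes a point from world to camera coordinates). Camera axes: x right, y down, z forward; pixel columns grow to the right and rows downward; lengths in m; the calibration is good to about 2 mm. A picture is of the moment at which its call begins. There is no depth.
- robot.job_done(): hands the job in; it is judged then, once.
The state is a dict: "time": time; "qpos": joint angles; "dq": joint speeds; "joint_efforts": joint torques, N m; "ee_pos": TCP position; "eef_rot": TCP orientation; "wrist_force": force on the tool from outside, world axes, zero at the start; "ft_torque": the same for the moment, N m; "finger_gap": finger opening in m; "grip_force": force on a finger pad.
Only numpy, scipy, OpenCV 4.12 (cv2) and the standard library are available. Lean on these libraries where they do the work, as an engineer would, in place of code of your own. Each camera call takes 0.05 s, during which the arm holds its last target. There are 200 camera calls.

TASK

The empty drinks can lying on the worktop goes back for deposit. First stand it right way up on the worktop and let go of it, then take it again and set it down standing upright in the near, free end of the crate bay that already holds the other can, not the one with the jam jar. Leave the can and the jar in the crate, the little glass and the spice jar where they stand.

Things in the scene. Friction and masses are not known exactly. Their poses are not given: they have to be found in the camera images.
- can: the empty drinks can, a round can 53 mm in diameter and 134 mm tall, about 0.08 kg, rigid and closed; it starts lying on its side on the worktop. Origin: centre of its bottom end; its z axis runs along the can from the bottom to the top end. Lying, its axis is about 26 mm above the worktop; it can roll
- mate: an identical drinks can (53 mm diameter, 134 mm tall) that stands upright in one bay of the crate, at its far end. Origin: centre of its bottom, z up
- jar: a closed glass jam jar with a lid, 64 mm in diameter and 90 mm tall, that stands in the other bay of the crate, at its far end. Origin: centre of its bottom, z up
- crate: fixed slatted wooden crate, 180 mm along own x (pointing away from the robot) by 200 mm along y, rim 85 mm high, walls 6 mm, inner floor 8 mm up. A 6 mm divider (70 mm high) along y = 0 parts it in two bays 168 mm long (x), 91 mm wide, centred at y = +/-0.0485; 12 mm posts in the outer corners. Far halves (x +0.045) are taken, near halves (x -0.045) free. Origin: centre of underside, z up
- glass: a small shot glass, 48 mm in diameter and 61 mm tall, upright on the worktop near the robot. Origin: centre of its bottom
- spice: a spice jar, 45 mm in diameter and 106 mm tall, upright on the worktop beyond the work. Origin: centre of its bottom

How it is judged (in metres and radians):
On the way:
1. the can stands right way up on the worktop outside the crate, within 6 degrees of vertical, at rest and let go (angle between can's own z axis and vertical below 0.1 rad and height (world z) of can below 0.006 m and (x of can in the frame of crate above 0.1 m or x of can in the frame of crate below -0.1 m or y of can in the frame of crate above 0.11 m or y of can in the frame of crate below -0.11 m) and linear speed of can below 0.03 m/s and contact force between can and the arm below 0.05 N and contact force between can and the fingers below 0.05 N), for 0.2 s.
At the end, for the whole second after the job is handed in: the can stands at rest on the crate's floor, right way up within 6 degrees, in the near half of the bay that holds the other can; the other can and the jam jar still stand upright (within 6 degrees), and they, the glass and the spice jar are within 30 mm of where they were (angle between each of can, mate, jar's own z axis and vertical below 0.1 rad and z of can in the frame of crate below 0.016 m and x of can in the frame of crate between -0.09 and 0 m and ((y of each of mate, can in the frame of crate above 0.01 m and y of can in the frame of crate below 0.09 m) or (y of each of mate, can in the frame of crate below -0.01 m and y of can in the frame of crate above -0.09 m)) and linear speed of can below 0.02 m/s and distance of each of mate, jar, glass, spice from where it was at the start of the episode below 0.03 m); the robot touches nothing.
It fails at once if the can or the jar in the crate, the glass or the spice jar is pushed more than 30 mm (distance of any of mate, jar, glass, spice from where it was at the start of the episode above 0.03 m).
It fails at once if the can or the jar in the crate, the glass or the spice jar is knocked over (tipped by more than 30 degrees) (angle between any of mate, jar, glass, spice's own z axis and vertical above 0.52 rad).
It also fails if it takes over 72 s, if anything falls off the work surface, if the arm or the gripper's body presses on something with over 40 N, if the wrist force passes 120 N, or if a joint passes its speed limit or range.

## Working session

There is one attempt and no reset: what is moved stays moved. The work goes in short steps, Python scripts to look and compute and a shell command to move; the robot and the scene stay as the last step left them, time stands still between calls to the robot, and variables do not carry over. Pictures are saved under pics/ and viewed, at most 10 in all, crops included, and the job is handed in when it is done.

```bash
ls; mkdir -p pics; python3 - <<'E'
from workcell import robot
import cv2,numpy as np
s=robot.state();print(s['time'],s['ee_pos'],np.round(s['eef_rot'],3),s['finger_gap'])
ims=[]
for n in("side","top"):
    c=robot.read_camera(n);cv2.imwrite(f'pics/{n}0.png',c['frame'][:,:,::-1]);print(n,c['vertical_fov'],c['cx'],c['cy'],np.round(c['world_to_cam'],3))
E
```

```text
drive.py
pics
workcell.py
0.0 [ 0.18075468 -0.59757709  0.21001594] [[ 0.957  0.29  -0.001]
 [ 0.29  -0.957  0.002]
 [-0.    -0.002 -1.   ]] 0.08817526925048563
side 54.99582676728304 255.05966594162703 194.22929634593845 [[-0.953 -0.302 -0.009  0.476]
 [-0.147  0.491 -0.859  0.123]
 [ 0.264 -0.817 -0.512  0.891]
 [ 0.     0.     0.     1.   ]]
top 47.96759056486568 254.08644354117254 184.90885181314272 [[-0.009 -1.    -0.026  0.009]
 [-0.994  0.012 -0.105  0.531]
 [ 0.105  0.025 -0.994  1.254]
 [ 0.     0.     0.     1.   ]]
```
View pics/side0.png

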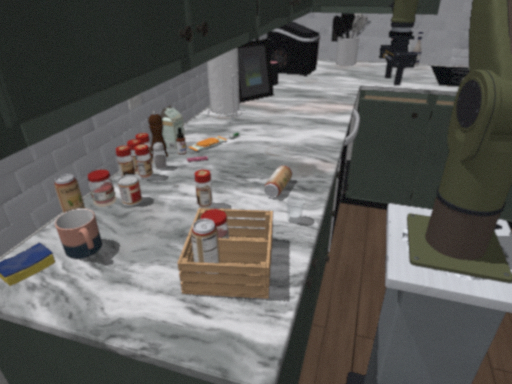

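View pics/top0.png

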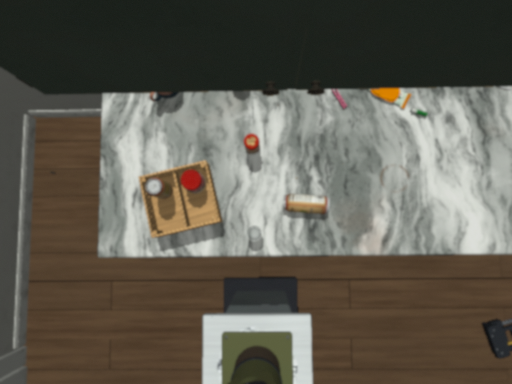

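```bash
cat > h.py <<'E'
import numpy as np,cv2
from workcell import robot
def cam(n):
    c=robot.read_camera(n);f=c['frame'].shape[0]/2/np.tan(np.radians(c['vertical_fov'])/2)
    return c['frame'][:,:,::-1].copy(),np.array([[f,0,c['cx']],[0,f,c['cy']],[0,0,1]]),c['world_to_cam']
def proj(K,T,p):
    p=np.atleast_2d(p);q=(p@T[:3,:3].T+T[:3,3])@K.T;return q[:,:2]/q[:,2:]
def onplane(K,T,uv,z):
    uv=np.atleast_2d(uv);d=np.c_[uv,np.ones(len(uv))]@np.linalg.inv(K).T@T[:3,:3];o=-T[:3,:3].T@T[:3,3]
    return o+d*((z-o[2])/d[:,2:])
def tri(A,B,ua,ub):
    P=lambda c:c[1]@c[2][:3];X=cv2.triangulatePoints(P(A),P(B),np.float64(ua).reshape(2,1),np.float64(ub).reshape(2,1))[:,0];return X[:3]/X[3]
E
python3 - <<'E'
from h import *
a=cv2.imread('pics/top0.png');b=cv2.imread('pics/side0.png')
r=lambda im,x,y,w,h,W:cv2.resize(im[y:y+h,x:x+w],(W,W*h//w),interpolation=cv2.INTER_CUBIC)
A=r(a,130,125,100,120,400)[:480];B=r(a,235,160,100,120,400)
C=r(b,170,200,110,100,400);D=r(b,240,150,100,75,400)
cv2.imwrite('pics/c1.png',np.hstack([A,B]));
cv2.imwrite('pics/c2.png',np.hstack([cv2.resize(C,(400,360)),cv2.resize(D,(400,360))]))
E
```

View pics/c1.png

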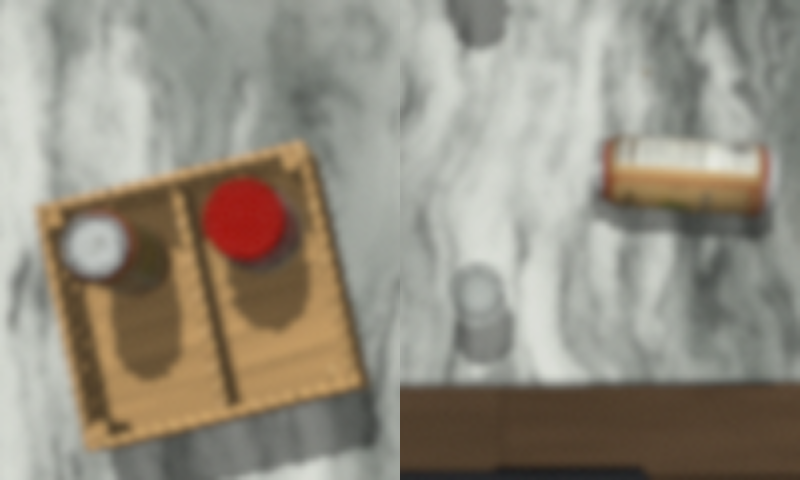

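View pics/c2.png

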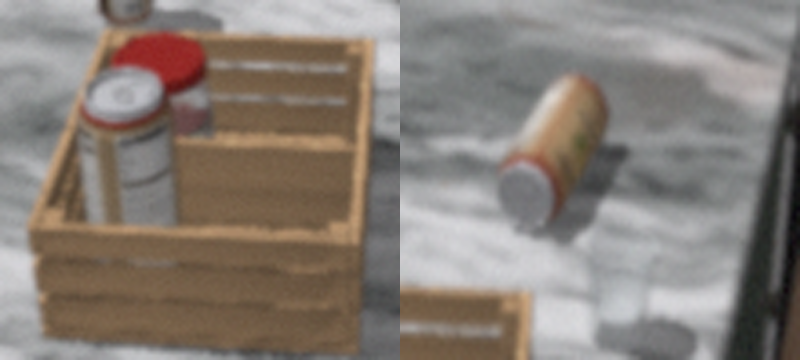

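The side view shows the crate at (228,250), mate can at (204,240), the jar behind it, the lying can with a plain grey end at (278,190), and the glass near (300,215). In the top view the crate is on the left with mate (154,186) in the left bay, and the can is at (306,203). Which end is the top needs a closer, averaged look.

```bash
python3 - <<'E'
from h import *
S=[cam('side') for _ in range(10)];T=[cam('top') for _ in range(10)]
s=np.mean([c[0] for c in S],0);t=np.mean([c[0] for c in T],0)
np.savez('avg.npz',s=s,t=t,Ks=S[0][1],Ts=S[0][2],Kt=T[0][1],Tt=T[0][2])
r=lambda im,x,y,w,h:cv2.resize(im[y:y+h,x:x+w].astype(np.float32),(400,300),interpolation=cv2.INTER_LANCZOS4)
im=np.vstack([np.hstack([r(s,256,163,44,33),r(s,182,215,44,33)]),np.hstack([r(t,282,186,48,36),r(t,134,168,48,36)])])
cv2.imwrite('pics/c3.png',np.clip(im*1.15,0,255))
E
```

```text
[ WARN:0@11.415] global loadsave.cpp:1063 imwrite_ Unsupported depth image for selected encoder is fallbacked to CV_8U.
```

View pics/c3.png

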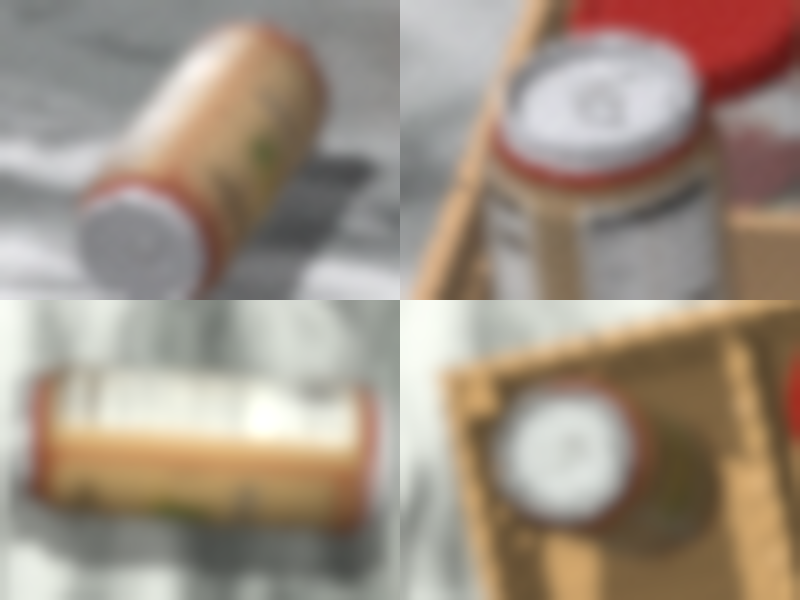

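```bash
python3 - <<'E'
from h import *
d=np.load('avg.npz');t=d['t'].astype(np.uint8);s=d['s'].astype(np.uint8);Kt,Tt,Ks,Ts=d['Kt'],d['Tt'],d['Ks'],d['Ts']
A=(0,Kt,Tt);B=(0,Ks,Ts)
def ctr(im,m,roi):
    x,y,w,h=roi;mm=np.zeros_like(m);mm[y:y+h,x:x+w]=m[y:y+h,x:x+w]
    n,l,st,c=cv2.connectedComponentsWithStats(mm);i=1+np.argmax(st[1:,4]);return (l==i).astype(np.uint8),st[i],c[i]
ht=cv2.cvtColor(t,cv2.COLOR_BGR2HSV);hs=cv2.cvtColor(s,cv2.COLOR_BGR2HSV)
col=lambda h:((h[:,:,1]>70)).astype(np.uint8)
for n,im,h,roi in(('top',t,ht,(270,180,80,40)),('side',s,hs,(250,155,60,50))):
    m,st,c=ctr(im,col(h),roi);print(n,st,c);print(cv2.minAreaRect(np.argwhere(m)[:,::-1].astype(np.float32)))
# coarse colours along top-row lines
for v in (197,199,201,203,205,207): 
    print(v,'L',[tuple(map(int,t[v,u])) for u in range(281,292)]);print('   R',[tuple(map(int,t[v,u])) for u in range(322,332)])
red=((hs[:,:,0]<8)|(hs[:,:,0]>172))&(hs[:,:,1]>90)
print('crate top corners by plane z=.085')
# top-view corners from crop c1 : /4 + (130,125)
uv=np.array([[40,207],[302,143],[365,385],[95,448]])/4+[130,125]
p=onplane(Kt,Tt,uv,.085);print(np.round(p,4),np.linalg.norm(np.diff(p[[0,1,2,3,0]],axis=0),axis=1))
# side corners from c2 left (400x360 for 110x100)
uvs=np.array([[112,33],[372,42],[360,232],[32,228]])*[110/400,100/360]+[170,200]
ps=onplane(Ks,Ts,uvs,.085);print(np.round(ps,4))
E
```

```text
top [286 195  41  19 421] [305.50118765 206.51781473]
((305.7365417480469, 204.2489471435547), (40.51568603515625, 15.570523262023926), 4.635463714599609)
side [267 166  24  28 274] [281.7080292  178.19343066]
((281.2458801269531, 178.20492553710938), (15.748537063598633, 25.607376098632812), 39.80556869506836)
197 L [(205, 212, 208), (197, 204, 200), (181, 187, 184), (157, 162, 163), (130, 136, 151), (99, 111, 144), (84, 105, 142), (98, 122, 146), (123, 142, 153), (148, 162, 166), (160, 173, 174)]
   R [(148, 159, 161), (145, 159, 165), (126, 143, 158), (108, 124, 147), (113, 123, 144), (132, 140, 148), (142, 148, 147), (138, 144, 139), (128, 135, 129), (122, 128, 123)]
199 L [(202, 209, 205), (192, 199, 195), (176, 182, 180), (155, 159, 162), (126, 131, 151), (94, 107, 147), (86, 110, 149), (107, 133, 157), (134, 155, 167), (158, 175, 180), (167, 183, 186)]
   R [(187, 198, 198), (177, 192, 197), (149, 169, 183), (114, 135, 164), (108, 122, 157), (135, 141, 162), (154, 158, 162), (150, 155, 151), (134, 139, 135), (122, 128, 123)]
201 L [(199, 206, 203), (193, 200, 196), (185, 190, 
[... 960 characters left out ...]
 167), (162, 165, 168), (156, 160, 157), (140, 145, 141), (132, 138, 134)]
207 L [(177, 184, 181), (155, 160, 157), (129, 133, 132), (110, 113, 117), (87, 92, 109), (59, 73, 106), (50, 75, 113), (61, 94, 128), (71, 109, 138), (74, 113, 139), (73, 111, 137)]
   R [(64, 99, 141), (61, 94, 139), (66, 95, 136), (83, 102, 139), (113, 122, 148), (140, 144, 157), (152, 156, 157), (147, 151, 148), (136, 141, 137), (133, 139, 135)]
crate top corners by plane z=.085
[[0.5525 0.329  0.085 ]
 [0.5964 0.1409 0.085 ]
 [0.4232 0.0959 0.085 ]
 [0.3808 0.2868 0.085 ]] [0.1931644  0.17892928 0.19551553 0.17687914]
[[0.5881 0.148  0.085 ]
 [0.4218 0.1092 0.085 ]
 [0.3794 0.2887 0.085 ]
 [0.5477 0.3367 0.085 ]]
```

```bash
python3 - <<'E'
from h import *
d=np.load('avg.npz');t=d['t'].astype(np.float32);s=d['s'].astype(np.float32);Kt,Tt,Ks,Ts=d['Kt'],d['Tt'],d['Ks'],d['Ts']
A=(0,Kt,Tt);B=(0,Ks,Ts)
E=onplane(Ks,Ts,[271.7,189.7],.0265)[0];print('near end',E)
rl=onplane(Kt,Tt,[286.8,200.5],.052)[0];rr=onplane(Kt,Tt,[325.8,203],.052)[0];nk=onplane(Kt,Tt,[328.3,203],.048)[0]
print(rl,rr,nk,np.linalg.norm(rr-rl))
ax=(rr-rl);ax[2]=0;ax/=np.linalg.norm(ax);print('axis',ax,np.degrees(np.arctan2(ax[1],ax[0])))
print('red L from end',(rl-E)@ax,'red R',(rr-E)@ax,'neck',(nk-E)@ax)
# rectified end plane (1mm/8px) and mate top plane
def rect(im,K,T,o,ex,ey,h=.036,N=300):
    g=np.linspace(-h,h,N);X,Y=np.meshgrid(g,g);P=o+X.reshape(-1,1)*ex+Y.reshape(-1,1)*ey
    uv=proj(K,T,P).astype(np.float32).reshape(N,N,2);return cv2.remap(im,uv[...,0],uv[...,1],cv2.INTER_CUBIC)
n=np.array([-ax[1],ax[0],0]);z=np.array([0,0,1.])
mt=onplane(Ks,Ts,np.array([600,102])*.11+[182,215],.134)[0];mt2=onplane(Kt,Tt,np.array([566,455-300])*[.12,.12]-[48,0]+[134,168],.134)[0];print('mate',mt,mt2)
a=rect(s,Ks,Ts,E,n,-z);b=rect(s,Ks,Ts,mt,np.array([0,1.,0]),np.array([1.,0,0]))
# sides: lying can seen from top (along axis, ±), top view rectified at z=.045 ; mate side profile
o=E+ax*.067;o[2]=.04
c=rect(t,Kt,Tt,o,ax,np.cross(ax,z),.09)
v=Ts[:3,:3].T[:,2];hv=np.array([v[0],v[1],0]);hv/=np.linalg.norm(hv);side=np.cross(hv,z)
m=mt.copy();m=m-hv*.0265;m[2]=.134-.036+.01
e=rect(s,Ks,Ts,m,side,-z,.036)
im=np.vstack([np.hstack([a,b]),np.hstack([c,e])]);im=cv2.resize(im,(600,600))
cv2.imwrite('pics/c4.png',np.clip(im*1.15,0,255).astype(np.uint8))
E
```

```text
near end [ 0.47638064 -0.08756224  0.0265    ]
[ 0.48205475 -0.09126859  0.052     ] [ 0.47358272 -0.20368086  0.052     ] [ 0.47375239 -0.21146005  0.048     ] 0.11273106341396052
axis [-0.07515258 -0.99717205  0.        ] -94.30998916496922
red L from end 0.0032694528431736454 red R 0.11600051625713417 neck 0.12374495280040988
mate [0.43553099 0.2454962  0.134     ] [0.51856106 0.27572766 0.134     ]
```

View pics/c4.png

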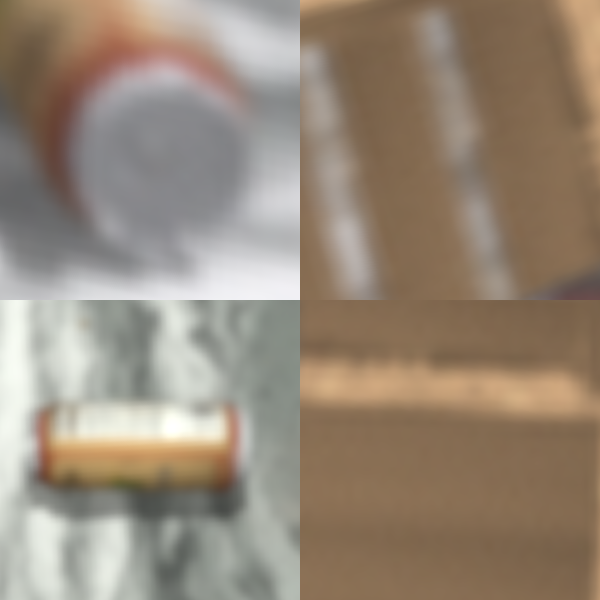

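```bash
python3 - <<'E'
from h import *
d=np.load('avg.npz');Kt,Tt,Ks,Ts=d['Kt'],d['Tt'],d['Ks'],d['Ts']
mt=onplane(Ks,Ts,[204,226.2],.134)[0];mt2=onplane(Kt,Tt,[153.9,186.6],.134)[0];print(mt,mt2)
print('mate tri',tri((0,Kt,Tt),(0,Ks,Ts),[153.9,186.6],[204,226.2]))
o=-Ts[:3,:3].T@Ts[:3,3];h=o-mt2;h[2]=0;h/=np.linalg.norm(h)
for r in(.0215,.0265):
  for z in(.134,.13,.126,.122,.118,.114,.11):print(r,z,(proj(Ks,Ts,np.r_[mt2[:2],z]+h*r)[0]-[182,215])/.11)
E
```

```text
[0.51981467 0.27092149 0.134     ] [0.51856171 0.27578282 0.134     ]
mate tri [0.518041   0.2748896  0.13714857]
0.0215 0.134 [201.83103024 173.67903373]
0.0215 0.13 [203.32373323 188.70718278]
0.0215 0.126 [204.80793596 203.64975334]
0.0215 0.122 [206.28371082 218.50747434]
0.0215 0.118 [207.7511294  233.28106644]
0.0215 0.114 [209.21026247 247.97124216]
0.0215 0.11 [210.66118001 262.57870602]
0.0265 0.134 [203.22281729 187.6911871 ]
0.0265 0.13 [204.7203829  202.76829175]
0.0265 0.126 [206.20937008 217.75903097]
0.0265 0.122 [207.68985233 232.66414471]
0.0265 0.118 [209.16190231 247.48436453]
0.0265 0.114 [210.62559185 262.22041364]
0.0265 0.11 [212.08099198 276.87300708]
```

```bash
python3 - <<'E'
from h import *
d=np.load('avg.npz');t=d['t'].astype(np.float32);s=d['s'].astype(np.float32);Kt,Tt,Ks,Ts=d['Kt'],d['Tt'],d['Ks'],d['Ts']
def rect(im,K,T,o,ex,ey,h=.034,N=300):
    g=np.linspace(-h,h,N);X,Y=np.meshgrid(g,g);P=o+X.reshape(-1,1)*ex+Y.reshape(-1,1)*ey
    uv=proj(K,T,P).astype(np.float32).reshape(N,N,2);return cv2.remap(im,uv[...,0],uv[...,1],cv2.INTER_CUBIC)
ax=np.array([-.0752,-.9972,0]);n=np.array([-ax[1],ax[0],0]);z=np.array([0,0,1.])
E=np.array([.47638,-.08756,.0265]);mt=np.array([.5198,.2709,.134])
a=rect(s,Ks,Ts,E,n,-z);b=rect(s,Ks,Ts,mt,np.array([-1.,0,0]),np.array([0,1.,0]))
st=lambda a:np.clip((a-np.percentile(a[100:200,100:200],1))*120/np.ptp(np.percentile(a[100:200,100:200],[1,99]))+60,0,255)
cv2.imwrite('pics/c5.png',np.vstack([np.hstack([a,b]),np.hstack([st(a),st(b)])]).clip(0,255).astype(np.uint8))
print('mate column');[print(v,s[v,202:206].astype(int).tolist()) for v in range(218,240)]
E
```

```text
mate column
218 [[91, 90, 153], [100, 98, 154], [110, 108, 156], [113, 110, 157]]
219 [[126, 123, 148], [136, 132, 151], [149, 146, 157], [153, 150, 160]]
220 [[138, 135, 139], [147, 142, 145], [155, 150, 151], [158, 153, 154]]
221 [[159, 155, 155], [168, 163, 163], [170, 166, 165], [169, 165, 164]]
222 [[184, 179, 179], [189, 185, 184], [189, 184, 184], [183, 179, 179]]
223 [[186, 182, 181], [185, 180, 180], [183, 179, 178], [182, 178, 177]]
224 [[176, 173, 173], [171, 168, 168], [170, 167, 167], [175, 172, 171]]
225 [[169, 166, 165], [166, 163, 164], [167, 164, 164], [171, 168, 167]]
226 [[167, 164, 163], [172, 168, 168], [172, 168, 167], [167, 164, 164]]
227 [[173, 169, 169], [177, 173, 172], [178, 173, 173], [170, 166, 165]]
228 [[180, 176, 176], [178, 174, 173], [175, 170, 170], [170, 166, 165]]
229 [[190, 184, 184], [187, 182, 181], [185, 180, 179], [181, 177, 176]]
230 [[181, 175, 175], [177, 172, 171], [175, 171, 169], [171, 166, 165]]
231 [[154, 151, 149], [149, 145, 145], [145, 142, 141], [142, 138, 138]]
232 [[135, 132, 135], [130, 126, 129], [126, 123, 126], [121, 118, 124]]
233 [[120, 118, 136], [112, 110, 128], [103, 101, 120], [92, 92, 113]]
234 [[73, 76, 125], [66, 71, 119], [62, 66, 111], [54, 60, 103]]
235 [[49, 63, 111], [49, 64, 110], [48, 64, 106], [49, 65, 101]]
236 [[68, 85, 112], [68, 85, 110], [68, 86, 109], [71, 87, 107]]
237 [[97, 111, 127], [95, 107, 121], [95, 108, 120], [95, 107, 119]]
238 [[114, 125, 134], [108, 114, 121], [104, 109, 113], [100, 104, 108]]
239 [[106, 113, 119], [95, 98, 100], [90, 90, 92], [91, 91, 92]]
```

View pics/c5.png

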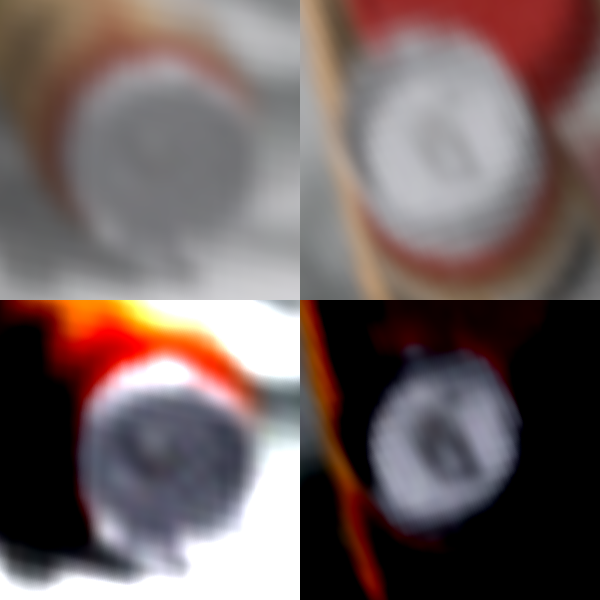

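So far the ends look different but I can't tell which is the top: the left one is a grey disc with red right beside it, and the right one has a longer grey neck beyond the red. I'll compare label profiles numerically.

```bash
python3 - <<'E'
from h import *
d=np.load('avg.npz');t=d['t'].astype(np.float32);s=d['s'].astype(np.float32);Kt,Tt,Ks,Ts=d['Kt'],d['Tt'],d['Ks'],d['Ts']
def samp(im,K,T,P):
    uv=proj(K,T,P).astype(np.float32);c=cv2.remap(im,uv[:,0:1],uv[:,1:2],cv2.INTER_LINEAR)[:,0];return c
def f(c): return '%4d/%4d'%(c.mean(), c[2]-c[0])
mt=np.array([.519,.2725]);o=-Ts[:3,:3].T@Ts[:3,3];b=np.arctan2(o[1]-mt[1],o[0]-mt[0])
print('mate: depth below top mm: columns angle -50..50 ; mean / R-B')
for dz in range(0,70,3):
    a=b+np.radians([-50,-35,-20,0,20,35,50]);P=np.c_[mt[0]+.0265*np.cos(a),mt[1]+.0265*np.sin(a),np.full(7,.134-dz/1000)]
    print(dz,*[f(c) for c in samp(s,Ks,Ts,P)])
ax=np.array([-.0752,-.9972,0]);n=np.array([-ax[1],ax[0],0])
E=np.array([.4745,-.0876,.0265])
print('lying from left end (top cam), angles about axis from -50(near robot) to 50')
for L in range(-6,144,3):
    a=np.radians([-50,-30,-10,10,30,45]);P=E+ax*L/1000+.0265*(np.sin(a)[:,None]*n+np.cos(a)[:,None]*[0,0,1.])
    print(L,*[f(c) for c in samp(t,Kt,Tt,P)],'|side cam',*[f(c) for c in samp(s,Ks,Ts,P)])
E
```

```text
mate: depth below top mm: columns angle -50..50 ; mean / R-B
0   90/  60   83/  64   83/  58   72/  51   67/  44   65/  38   63/  35
3  102/  48   96/  51   90/  49   86/  38   80/  32   75/  26   74/  31
6  116/  36  112/  44  108/  42  106/  22   85/  17   74/  15   80/  22
9  116/  26  113/  40  111/  34   98/   5   72/   6   63/   4   74/  15
12  119/  16  103/  35  102/  27   98/   0   87/   2   81/   0   77/  11
15  132/  10  100/  33   99/  24  118/   0  115/   1  108/   0   91/   9
18  125/  11   99/  33  100/  26  130/   0  129/   1  120/   0   99/   9
21  117/  13   98/  34  100/  26  130/   0  130/   2  122/   0  102/   9
24  130/  11   99/  34  101/  26  127/   0  131/   1  123/   0  102/   8
27  144/   9  101/  34  102/  26  129/   0  132/   1  124/   0  103/   8
30  147/   9  102/  34  102/  26  134/   0  131/   1  123/   0  102/   9
33  148/   9  102/  34  103/  26  135/   0  131/   2  120/   0  103/  10
36  146/  10  103/  34  104/  26  124/   2  118/   3  106/   2  100/  11
39  143/   9  104/  33  103/  27  104/   4   97/   5   88/   4   92/  12
42  143/   8  103/  3
[... 6744 characters left out ...]
  122/   1  126/   3  133/  11
129  146/   2  144/   2  139/   1  139/   0  137/   0  135/   0 |side cam  121/   1  116/   0  119/   0  122/   0  125/   0  130/   8
132  145/   2  141/   3  137/   2  133/   1  128/   1  125/   0 |side cam  119/   1  116/   0  120/  -1  123/  -2  124/  -1  126/   4
135  138/   2  136/   3  136/   2  133/   2  126/   1  122/   0 |side cam  117/   0  117/   0  121/  -1  126/  -2  124/  -3  124/   1
138  134/   2  132/   3  132/   3  131/   2  125/   1  121/   0 |side cam  116/   0  117/   0  124/  -1  128/  -2  125/  -3  124/   0
141  132/   3  130/   3  128/   3  128/   2  123/   1  120/   1 |side cam  117/   0  119/   0  127/  -1  132/  -2  127/  -3  123/  -2
```

```bash
cat >> h.py <<'E'
from scipy.spatial.transform import Rotation as Rn
def rot(z,y):
    z=np.array(z,float);z/=np.linalg.norm(z);y=np.array(y,float);y-=z*(y@z);y/=np.linalg.norm(y);return np.c_[np.cross(y,z),y,z]
def to(p,R):
    s=robot.state();C=np.array(s['eef_rot']);rv=np.degrees(Rn.from_matrix(C.T@R).as_rotvec())
    print('t',round(s['time'],2),'dp tool-now',np.round(C.T@(p-s['ee_pos']),4),'dp tool-target',np.round(R.T@(p-s['ee_pos']),4),'rv',np.round(rv,2),'|rv|',round(np.linalg.norm(rv),1))
E
cat > tgt.py <<'E'
from h import *
ax=np.array([-.0752,-.9972,0]);n=np.array([.9972,-.0752,0]);a=np.radians(35)
t=np.cos(a)*np.array([0,0,-1.])+np.sin(a)*ax
R1=rot(t,n);G=np.array([.4755,-.0855,.030])+ax*.034
E
python3 - <<'E'
from tgt import *
d=np.load('avg.npz')
p=onplane(d['Kt'],d['Tt'],[[287,202.9],[325.5,204.9],[287,194.5],[287,211.25]],.0265);print(np.round(p,4))
# side-view silhouette of glass, spice via bases
print('glass top',onplane(d['Kt'],d['Tt'],[[480/4+235-100,295/4+160]],.061),'spice',onplane(d['Kt'],d['Tt'],[[251,142]],.106))
down=rot([0,0,-1],n);print(G)
to(G+np.array([0,0,.2]),down);to(G+t*.019-t*.12,R1)
E
```

```text
[[ 0.4767 -0.093   0.0265]
 [ 0.4696 -0.2062  0.0265]
 [ 0.5016 -0.0934  0.0265]
 [ 0.452  -0.0926  0.0265]]
glass top [[0.38716458 0.00162484 0.061     ]] spice [[0.6446992  0.00941041 0.106     ]]
[ 0.4729432 -0.1194048  0.03     ]
t 1.1 dp tool-now [ 0.4181 -0.3738 -0.0192] dp tool-target [ 0.4994  0.255  -0.0191] rv [ 1.000e-02  0.000e+00 -6.885e+01] |rv| 68.9
t 1.1 dp tool-now [ 0.4389 -0.4278  0.0981] dp tool-target [ 0.5128  0.255  -0.2393] rv [-20.99 -30.63 -66.59] |rv| 76.2
```

```bash
sed -i 's/\[.4755,-.0855/[.4775,-.0855/' tgt.py
python3 drive.py '{"tx": [0.035,0.035,0.035,0.035,0.035,0.035,0.035,0.035,0.035,0.035,0.035,0.035],"ty": [-0.031,-0.031,-0.031,-0.031,-0.031,-0.031,-0.031,-0.031,-0.031,-0.031,-0.031,-0.031],"tz": [-0.0016,-0.0016,-0.0016,-0.0016,-0.0016,-0.0016,-0.0016,-0.0016,-0.0016,-0.0016,-0.0016,-0.0016],"rx": [0,0,0,0,0,0,0,0,0,0,0,0],"ry": [0,0,0,0,0,0,0,0,0,0,0,0],"rz": [0,0,0,0,0,0,0,0,0,0,0,0],"finger_gap": [0.088,0.088,0.088,0.088,0.088,0.088,0.088,0.088,0.088,0.088,0.088,0.088]}' 20
python3 drive.py '{"tx": [0,0,0,0,0,0,0,0,0,0,0,0],"ty": [0,0,0,0,0,0,0,0,0,0,0,0],"tz": [0,0,0,0,0,0,0,0,0,0,0,0],"rx": [0,0,0,0,0,0,0,0,0,0,0,0],"ry": [0,0,0,0,0,0,0,0,0,0,0,0],"rz": [-6.9,-6.9,-6.9,-6.9,-6.9,-6.9,-6.9,-6.9,-6.9,-6.9,0,0],"finger_gap": [0.088,0.088,0.088,0.088,0.088,0.088,0.088,0.088,0.088,0.088,0.088,0.088]}'
python3 - <<'E'
from tgt import *
to(G+t*.019-t*.12,R1);print(robot.state()['qpos'])
E
```

```text
time: 2.1
ee_pos: [0.444, -0.171, 0.2283]
eef_rot: [[0.957, 0.29, 0.001], [0.29, -0.957, -0.0], [0.0, 0.001, -1.0]]
wrist_force: [1.3, -0.6, -0.4]
finger_gap: 0.0881
grip_force: 0.0
time: 3.1
ee_pos: [0.4431, -0.1729, 0.2279]
eef_rot: [[0.076, 0.997, 0.0], [0.997, -0.076, 0.0], [0.0, 0.0, -1.0]]
wrist_force: [0.5, 0.5, -0.1]
finger_gap: 0.0879
grip_force: 0.0
t 3.1 dp tool-now [0.1137 0.0275 0.1152] dp tool-target [0.1592 0.0277 0.0292] rv [-1.000e-02 -3.501e+01 -7.000e-02] |rv| 35.0
[ 35.52264104  29.08380425 -30.02709531 112.87047817  20.74732874
  43.31507037 -11.05913411]
```

```bash
python3 drive.py '{"tx": [0.03,0.03,0.03,0.023,0,0,0,0,0,0,0],"ty": [0.0055,0.0055,0.0055,0.0055,0.0055,0,0,0,0,0,0],"tz": [0,0,0,0,0,0,0,0,0,0,0],"rx": [0,0,0,0,0,0,0,0,0,0,0],"ry": [0,0,0,0,-7,-7,-7,-7,-7,0,0],"rz": [0,0,0,0,0,0,0,0,0,0,0],"finger_gap": [0.088,0.088,0.088,0.088,0.088,0.088,0.088,0.088,0.088,0.088,0.088]}'
python3 - <<'E'
from tgt import *
to(G+t*.019-t*.12,R1);to(G+t*.019,R1);print(robot.state()['qpos'])
c=cam('top');d=np.load('avg.npz');print(np.abs(c[0].astype(float)-d['t'])[185:225,280:335].mean())
E
```

```text
time: 4.02
ee_pos: [0.4789, -0.0593, 0.227]
eef_rot: [[0.056, 0.998, -0.04], [0.818, -0.069, -0.571], [-0.572, -0.001, -0.82]]
wrist_force: [-0.5, -0.3, 0.7]
finger_gap: 0.0876
grip_force: 0.0
t 4.02 dp tool-now [0.0635 0.0006 0.0949] dp tool-target [0.0637 0.0005 0.0949] rv [ 0.16 -0.08  0.31] |rv| 0.4
t 4.02 dp tool-now [0.0634 0.0003 0.215 ] dp tool-target [0.0637 0.0005 0.2149] rv [ 0.16 -0.08  0.31] |rv| 0.4
[-13.9922677   35.42927749 -11.64887684 111.69434316  43.29060385
  61.05336317 -59.47987487]
12.441590909090909
```

```bash
python3 drive.py '{"tx": [0.022,0.022,0.0195,0,0,0,0,0,0,0],"ty": [0,0,0,0,0,0,0,0,0,0],"tz": [0,0,0,0.03,0.03,0.03,0.03,0.02,0,0],"rx": [0,0,0,0,0,0,0,0,0,0],"ry": [0,0,0,0,0,0,0,0,0,0],"rz": [0,0,0.3,0,0,0,0,0,0,0],"finger_gap": [0.088,0.088,0.088,0.088,0.088,0.088,0.088,0.088,0.088,0.088]}'
python3 - <<'E'
from tgt import *
to(G+t*.019,R1)
c=cam('top');cv2.imwrite('pics/g1.png',c[0]);s=cam('side');cv2.imwrite('pics/g1s.png',s[0])
E
```

```text
time: 4.9
ee_pos: [0.4762, -0.0927, 0.0774]
eef_rot: [[0.07, 0.997, -0.045], [0.816, -0.083, -0.572], [-0.574, 0.003, -0.819]]
wrist_force: [0.2, 0.7, -0.0]
finger_gap: 0.0882
grip_force: 0.0
t 4.9 dp tool-now [0.0054 0.0009 0.0732] dp tool-target [0.0053 0.0008 0.0732] rv [-0.09  0.02 -0.46] |rv| 0.5
```

```bash
python3 drive.py '{"tx": [0.005,0,0,0,0,0,0,0],"ty": [0.001,0,0,0,0,0,0,0],"tz": [0,0.02,0.02,0.015,0.01,0.008,0,0],"rx": [0,0,0,0,0,0,0,0],"ry": [0,0,0,0,0,0,0,0],"rz": [-0.4,0,0,0,0,0,0,0],"finger_gap": [0.088,0.088,0.088,0.088,0.088,0.088,0.088,0.088]}'
python3 drive.py '{"tx": [0,0,0,0,0,0,0,0],"ty": [0,0,0,0,0,0,0,0],"tz": [0,0,0,0,0,0,0,0],"rx": [0,0,0,0,0,0,0,0],"ry": [0,0,0,0,0,0,0,0],"rz": [0,0,0,0,0,0,0,0],"finger_gap": [0.04,0.04,0.04,0.04,0.04,0.04,0.04,0.04]}' 15
```

```text
time: 5.67
ee_pos: [0.4755, -0.1273, 0.0144]
eef_rot: [[0.058, 0.998, -0.041], [0.818, -0.071, -0.572], [-0.573, -0.0, -0.82]]
wrist_force: [-0.0, 1.2, 0.1]
finger_gap: 0.0881
grip_force: 0.0
time: 6.33
ee_pos: [0.4752, -0.128, 0.0142]
eef_rot: [[0.058, 0.997, -0.041], [0.817, -0.071, -0.572], [-0.574, -0.001, -0.819]]
wrist_force: [1.0, 0.7, 1.2]
finger_gap: 0.0476
grip_force: 15.0
```

```bash
python3 drive.py '{"tx": [-0.0057,-0.0115,-0.0115,-0.0115,-0.0115,-0.0115,-0.0115,-0.0115,-0.0115,-0.0115,-0.0057,0],"ty": [0,0,0,0,0,0,0,0,0,0,0,0],"tz": [-0.0082,-0.0164,-0.0164,-0.0164,-0.0164,-0.0164,-0.0164,-0.0164,-0.0164,-0.0164,-0.0082,0],"rx": [0,0,0,0,0,0,0,0,0,0,0,0],"ry": [0,0,0,0,0,0,0,0,0,0,0,0],"rz": [0,0,0,0,0,0,0,0,0,0,0,0],"finger_gap": [0.04,0.04,0.04,0.04,0.04,0.04,0.04,0.04,0.04,0.04,0.04,0.04]}'
python3 - <<'E'
from h import *
s=cam('side');t=cam('top')
r=lambda im,x,y,w,h,W,H:cv2.resize(im[y:y+h,x:x+w],(W,H),interpolation=cv2.INTER_CUBIC)
p=robot.state()['ee_pos'];us=proj(s[1],s[2],p)[0].astype(int);ut=proj(t[1],t[2],p)[0].astype(int);print(us,ut)
cv2.imwrite('pics/l1.png',np.hstack([r(s[0],us[0]-50,us[1]-60,100,110,400,440),r(t[0],ut[0]-50,ut[1]-55,100,110,400,440)]))
E
```

```text
time: 7.33
ee_pos: [0.4759, -0.1281, 0.2159]
eef_rot: [[0.06, 0.997, -0.039], [0.817, -0.072, -0.572], [-0.573, 0.002, -0.82]]
wrist_force: [0.7, -0.9, -0.3]
finger_gap: 0.0467
grip_force: 14.1
[277 123] [304 198]
```

View pics/l1.png

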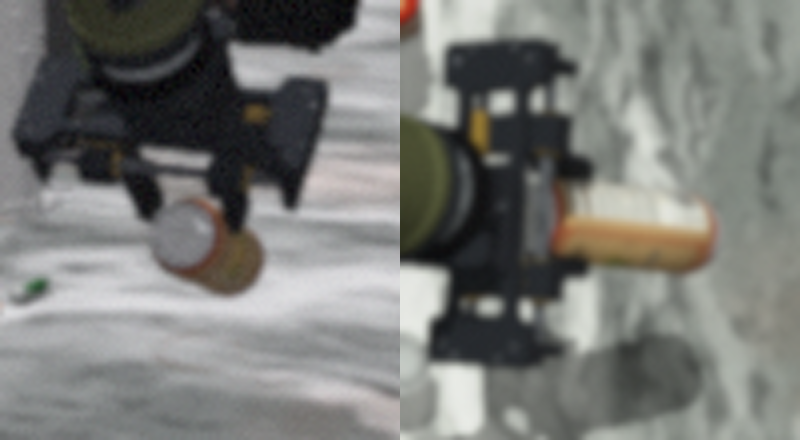

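The can is gripped near its left end, and that end's disc now faces the side camera. I'll rotate it upright in the air and then inspect the end that faces up.

```bash
python3 drive.py '{"tx": [0,0,0,0,0,0,0,0,0,0,0,0],"ty": [0,0,0,0,0,0,0,0,0,0,0,0],"tz": [0,0,0,0,0,0,0,0,0,0,0,0],"rx": [0,0,0,0,0,0,0,0,0,0,0,0],"ry": [7,7,7,7,7,7,7,7,7,7,7,7],"rz": [0,0,0,0,0,0,0,0,0,0,0,0],"finger_gap": [0.04,0.04,0.04,0.04,0.04,0.04,0.04,0.04,0.04,0.04,0.04,0.04]}' 25
python3 drive.py '{"tx": [0,0,0,0],"ty": [0,0,0,0],"tz": [0,0,0,0],"rx": [0,0,0,0],"ry": [6,0,0,0],"rz": [0,0,0,0],"finger_gap": [0.04,0.04,0.04,0.04]}'
python3 - <<'E'
from h import *
print(robot.state()['qpos'])
s=[cam('side') for _ in range(4)];t=[cam('top') for _ in range(4)]
p=robot.state()['ee_pos'];us=proj(s[0][1],s[0][2],p)[0].astype(int);ut=proj(t[0][1],t[0][2],p)[0].astype(int);print(us,ut)
S=np.mean([c[0] for c in s],0).astype(np.uint8);T=np.mean([c[0] for c in t],0).astype(np.uint8)
cv2.imwrite('pics/S2.png',S);cv2.imwrite('pics/T2.png',T)
r=lambda im,x,y,w,h,W,H:cv2.resize(im[y:y+h,x:x+w],(W,H),interpolation=cv2.INTER_CUBIC)
cv2.imwrite('pics/l2.png',np.hstack([r(S,us[0]-40,us[1]-50,80,110,400,550),r(T,ut[0]-25,ut[1]-35,50,69,400,550)]))
E
```

```text
time: 8.43
ee_pos: [0.4748, -0.1294, 0.2134]
eef_rot: [[0.05, 0.997, 0.055], [0.649, -0.074, 0.757], [0.759, -0.002, -0.651]]
wrist_force: [-0.4, -0.7, -1.1]
finger_gap: 0.0458
grip_force: 23.6
time: 8.77
ee_pos: [0.4751, -0.1265, 0.215]
eef_rot: [[0.04, 0.998, 0.056], [0.573, -0.069, 0.817], [0.819, -0.001, -0.574]]
wrist_force: [0.0, 0.5, 0.3]
finger_gap: 0.0459
grip_force: 23.6
[ 65.63334027  59.87815942 -54.23257804  96.25996754  -7.72303799
  60.6148942   22.66658022]
[276 123] [304 198]
```

View pics/l2.png

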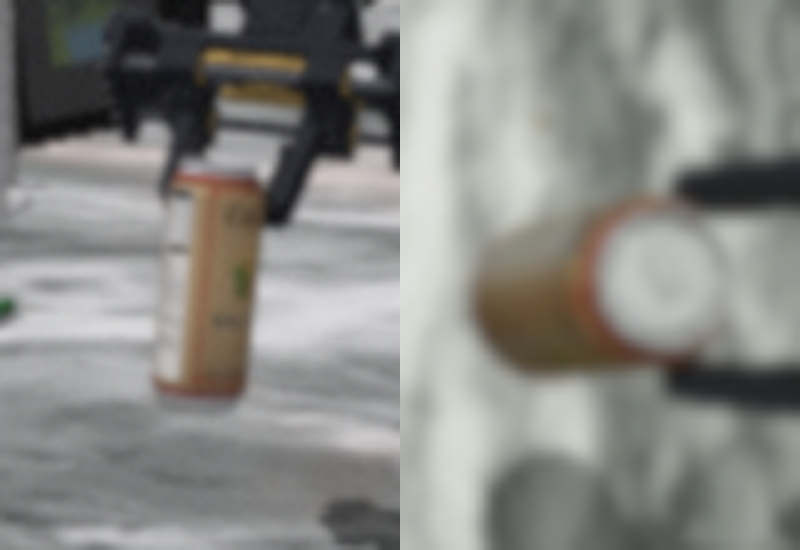

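The upturned end is bright with the tab mark, like the mate. The label line 40 mm below the rim also matches, so this end is the top. The can leans slightly in the grip, with its base toward +y, so I'll measure that lean.

```bash
python3 - <<'E'
from h import *
d=np.load('avg.npz');A=(0,d['Kt'],d['Tt']);B=(0,d['Ks'],d['Ts'])
tp=tri(A,B,[311.5,198],[279.6,107.4]);bt=tri(A,B,[295.9,201],[275.4,153.0]);v=tp-bt
print(tp,bt,v,np.linalg.norm(v));v/=np.linalg.norm(v);print('tilt deg x,y',np.degrees(v[:2]))
s=robot.state();R=np.array(s['eef_rot']);g=s['ee_pos']-R[:,2]*.019;print('grasp',g,'can dir in tool',R.T@v,'top-grasp along',(tp-g)@v, 'perp',(tp-g)-v*((tp-g)@v))
E
```

```text
[ 0.4729598  -0.14109008  0.25529365] [ 0.47442923 -0.11189742  0.13287044] [-0.00146943 -0.02919266  0.12242321] 0.1258642678726711
tilt deg x,y [ -0.66891285 -13.28904864]
grasp [ 0.47418598 -0.14333904  0.2258748 ] can dir in tool [ 0.66221516  0.00442734 -0.74930066] top-grasp along 0.028107248217493636 perp [-0.00089804  0.00876809  0.00208003]
```

```bash
python3 drive.py '{"tx": [0,0,-0.0112,-0.0112,-0.0112,-0.0112,-0.0112,0,0],"ty": [0,0,0,0,0,0,0,0,0],"tz": [0,0,0.0124,0.0124,0.0124,0.0124,0.0124,0,0],"rx": [0,0,0,0,0,0,0,0,0],"ry": [-6.5,-6.5,0,0,0,0,0,0,0],"rz": [0,0,0,0,0,0,0,0,0],"finger_gap": [0.04,0.04,0.04,0.04,0.04,0.04,0.04,0.04,0.04]}'
python3 - <<'E'
from h import *
s=cam('side');t=cam('top')
p=robot.state()['ee_pos'];us=proj(s[1],s[2],p)[0].astype(int);ut=proj(t[1],t[2],p)[0].astype(int);print(us,ut)
def red(im,c,w,h0,h1):
    h=cv2.cvtColor(im,cv2.COLOR_BGR2HSV);m=((h[...,1]>75)&((h[...,0]<22)|(h[...,0]>170))).astype(np.uint8);z=np.zeros_like(m);sl=np.s_[c[1]-h0:c[1]+h1,c[0]-w:c[0]+w];z[sl]=m[sl]
    n,l,st,ce=cv2.connectedComponentsWithStats(z);i=1+np.argmax(st[1:,4]);q=np.argwhere(l==i)[:,::-1];print(st[i],ce[i]);return q
q=red(s[0],us,35,30,60)
for v in range(q[:,1].min(),q[:,1].max()+1,3):
    u=q[q[:,1]==v,0];print(v,u.min(),u.max())
cv2.imwrite('pics/S3.png',s[0]);cv2.imwrite('pics/T3.png',t[0])
E
```

```text
time: 9.92
ee_pos: [0.4748, -0.1279, 0.1309]
eef_rot: [[0.054, 0.997, 0.046], [0.741, -0.071, 0.668], [0.67, -0.002, -0.743]]
wrist_force: [-0.2, 0.1, -0.8]
finger_gap: 0.0458
grip_force: 23.6
[276 150] [301 200]
[269 138  19  41 425] [279.18823529 157.45176471]
138 269 270
141 272 287
144 275 286
147 275 285
150 275 285
153 274 285
156 275 285
159 274 285
162 274 285
165 274 284
168 274 284
171 274 284
174 274 284
177 272 282
```

```bash
python3 drive.py '{"tx": [-0.0067,-0.0067,-0.0067,0,0],"ty": [0,0,0,0,0],"tz": [0.0074,0.0074,0.0074,0,0],"rx": [0,0,0,0,0],"ry": [0,0,0,0,0],"rz": [0,0,0,0,0],"finger_gap": [0.04,0.04,0.04,0.04,0.04]}'
python3 - <<'E'
from h import *
s=cam('side');im=s[0]
c=np.array(robot.state()['ee_pos']);o=-s[2][:3,:3].T@s[2][:3,3]
h=cv2.cvtColor(im,cv2.COLOR_BGR2HSV);d=np.load('avg.npz')
for v in range(166,206):print(v,im[v,270:290:3].tolist())
b=np.array([.474,-.115,0]);k=o-b;k[2]=0;k/=np.linalg.norm(k)
for z in(0,.01,.02,.03):print(z,proj(s[1],s[2],b+k*.024+[0,0,z]))
E
```

```text
time: 10.43
ee_pos: [0.4746, -0.1281, 0.1002]
eef_rot: [[0.055, 0.997, 0.046], [0.741, -0.071, 0.668], [0.67, -0.002, -0.743]]
wrist_force: [-0.2, -0.7, -1.1]
finger_gap: 0.0456
grip_force: 23.6
166 [[159, 159, 162], [134, 146, 157], [72, 95, 124], [82, 108, 128], [57, 90, 93], [56, 85, 97], [120, 120, 118]]
167 [[156, 158, 159], [127, 141, 151], [74, 97, 125], [80, 107, 128], [59, 91, 93], [63, 86, 96], [126, 126, 128]]
168 [[156, 158, 159], [128, 140, 153], [71, 94, 124], [80, 106, 128], [61, 90, 96], [67, 85, 97], [126, 126, 127]]
169 [[153, 154, 155], [126, 141, 152], [72, 95, 121], [80, 107, 128], [65, 93, 102], [68, 84, 97], [129, 130, 129]]
170 [[154, 157, 157], [123, 136, 150], [72, 96, 123], [84, 108, 129], [71, 96, 109], [71, 91, 104], [127, 128, 128]]
171 [[158, 159, 161], [122, 136, 150], [73, 97, 124], [81, 107, 127], [76, 100, 118], [76, 93, 108], [125, 127, 126]]
172 [[161, 160, 165], [123, 137, 150], [75, 97, 124], [85, 109, 129], [80, 104, 120], [77, 91, 105], [116, 117, 118]]
173 [[161, 162, 164], [125, 140, 152], [73, 94, 123], [82, 104, 122], [78, 98, 114], [74, 8
[... 3212 characters left out ...]
[178, 176, 176], [174, 173, 172], [190, 187, 187], [176, 175, 171]]
202 [[215, 211, 212], [208, 204, 206], [210, 207, 206], [190, 187, 186], [178, 175, 176], [176, 173, 173], [173, 169, 167]]
203 [[214, 212, 211], [213, 210, 210], [211, 209, 209], [198, 195, 194], [187, 185, 183], [175, 172, 172], [168, 166, 163]]
204 [[215, 213, 213], [215, 213, 212], [215, 213, 213], [206, 204, 203], [192, 190, 188], [177, 174, 173], [159, 156, 154]]
205 [[217, 215, 214], [214, 211, 212], [217, 216, 216], [210, 208, 206], [196, 194, 192], [184, 182, 180], [161, 159, 155]]
0 [[274.67042842 197.18940017]]
0.01 [[274.73166422 194.28061854]]
0.02 [[274.79348122 191.34422908]]
0.03 [[274.85588774 188.37983687]]
```

```bash
python3 drive.py '{"tx": [-0.0027,-0.0027,0,0],"ty": [0,0,0,0],"tz": [0.003,0.003,0,0],"rx": [0,0,0,0],"ry": [0,0,0,0],"rz": [0,0,0,0],"finger_gap": [0.04,0.04,0.04,0.04]}'; python3 drive.py '{"tx": [-0.002,0,0],"ty": [0,0,0],"tz": [0.0022,0,0],"rx": [0,0,0],"ry": [0,0,0],"rz": [0,0,0],"finger_gap": [0.04,0.04,0.04]}'; python3 drive.py '{"tx": [-0.002,0,0],"ty": [0,0,0],"tz": [0.0022,0,0],"rx": [0,0,0],"ry": [0,0,0],"rz": [0,0,0],"finger_gap": [0.04,0.04,0.04]}'
```

```text
time: 10.82
ee_pos: [0.4749, -0.1283, 0.0927]
eef_rot: [[0.054, 0.997, 0.047], [0.741, -0.071, 0.668], [0.669, -0.001, -0.743]]
wrist_force: [0.4, 0.2, -1.5]
finger_gap: 0.046
grip_force: 23.6
time: 11.07
ee_pos: [0.475, -0.1283, 0.0898]
eef_rot: [[0.054, 0.997, 0.047], [0.741, -0.071, 0.667], [0.669, -0.001, -0.743]]
wrist_force: [-0.6, 0.3, -0.9]
finger_gap: 0.0456
grip_force: 23.6
time: 11.32
ee_pos: [0.4749, -0.1283, 0.0867]
eef_rot: [[0.054, 0.997, 0.047], [0.741, -0.071, 0.668], [0.669, -0.001, -0.743]]
wrist_force: [-0.6, -0.9, -0.8]
finger_gap: 0.0459
grip_force: 23.6
```

```bash
for i in 1; do :; done; python3 drive.py '{"tx": [-0.0013,0,0],"ty": [0,0,0],"tz": [0.0015,0,0],"rx": [0,0,0],"ry": [0,0,0],"rz": [0,0,0],"finger_gap": [0.04,0.04,0.04]}'; python3 drive.py '{"tx": [-0.0013,0,0],"ty": [0,0,0],"tz": [0.0015,0,0],"rx": [0,0,0],"ry": [0,0,0],"rz": [0,0,0],"finger_gap": [0.04,0.04,0.04]}'; python3 drive.py '{"tx": [-0.0013,0,0],"ty": [0,0,0],"tz": [0.0015,0,0],"rx": [0,0,0],"ry": [0,0,0],"rz": [0,0,0],"finger_gap": [0.04,0.04,0.04]}'
python3 - <<'E'
from h import *
s=cam('side');im=s[0].astype(int);print([int(im[v,277].sum()/3) for v in range(184,206)],[int(im[v,277,2]-im[v,277,0]) for v in range(184,206)])
E
```

```text
time: 11.57
ee_pos: [0.4752, -0.1279, 0.0853]
eef_rot: [[0.053, 0.997, 0.047], [0.741, -0.071, 0.668], [0.67, -0.001, -0.743]]
wrist_force: [-0.1, -0.3, 1.8]
finger_gap: 0.0458
grip_force: 23.6
time: 11.82
ee_pos: [0.4757, -0.1266, 0.0849]
eef_rot: [[0.052, 0.998, 0.047], [0.739, -0.07, 0.67], [0.671, 0.0, -0.741]]
wrist_force: [-0.5, 0.3, 9.8]
finger_gap: 0.0455
grip_force: 23.6
time: 12.07
ee_pos: [0.4759, -0.1253, 0.0846]
eef_rot: [[0.05, 0.998, 0.047], [0.738, -0.069, 0.672], [0.673, 0.001, -0.739]]
wrist_force: [-0.7, -0.1, 16.4]
finger_gap: 0.0456
grip_force: 23.9
[94, 93, 90, 87, 83, 75, 73, 77, 82, 95, 109, 127, 162, 183, 196, 193, 187, 195, 203, 210, 214, 214] [45, 44, 44, 40, 41, 43, 43, 40, 25, 17, 1, -3, -2, -4, -4, -2, -2, -4, -2, -2, -2, -4]
```

```bash
python3 drive.py '{"tx": [0.0016,0,0],"ty": [0,0,0],"tz": [-0.0018,0,0],"rx": [0,0,0],"ry": [0,0,0],"rz": [0,0,0],"finger_gap": [0.04,0.04,0.04]}' 4; python3 drive.py '{"tx": [0,0,0,0,0,0,0,0],"ty": [0,0,0,0,0,0,0,0],"tz": [0,0,0,0,0,0,0,0],"rx": [0,0,0,0,0,0,0,0],"ry": [0,0,0,0,0,0,0,0],"rz": [0,0,0,0,0,0,0,0],"finger_gap": [0.05,0.056,0.062,0.07,0.08,0.088,0.088,0.088]}'
python3 - <<'E'
from h import *
s=[cam('side')[0] for _ in range(3)];t=[cam('top')[0] for _ in range(3)]
cv2.imwrite('pics/S4.png',np.mean(s,0).astype(np.uint8));cv2.imwrite('pics/T4.png',np.mean(t,0).astype(np.uint8))
h=cv2.cvtColor(np.mean(s,0).astype(np.uint8),cv2.COLOR_BGR2HSV);m=(h[...,1]>75)
for v in range(145,200,3):
    u=np.flatnonzero(m[v,255:300])+255;print(v,(u.min(),u.max()) if len(u) else None,end=' ')
E
```

```text
time: 12.37
ee_pos: [0.4752, -0.1286, 0.0834]
eef_rot: [[0.054, 0.997, 0.047], [0.741, -0.072, 0.667], [0.669, -0.001, -0.743]]
wrist_force: [-0.1, -1.7, 4.5]
finger_gap: 0.0469
grip_force: 4.0
time: 13.03
ee_pos: [0.475, -0.1283, 0.0833]
eef_rot: [[0.054, 0.997, 0.047], [0.741, -0.071, 0.667], [0.669, -0.001, -0.743]]
wrist_force: [0.1, -0.2, -0.4]
finger_gap: 0.0878
grip_force: 0.0
145 None 148 None 151 None 154 (np.int64(270), np.int64(271)) 157 (np.int64(273), np.int64(285)) 160 (np.int64(274), np.int64(284)) 163 (np.int64(274), np.int64(285)) 166 (np.int64(274), np.int64(285)) 169 (np.int64(274), np.int64(285)) 172 (np.int64(274), np.int64(285)) 175 (np.int64(274), np.int64(285)) 178 (np.int64(274), np.int64(284)) 181 (np.int64(274), np.int64(284)) 184 (np.int64(274), np.int64(284)) 187 (np.int64(274), np.int64(284)) 190 (np.int64(273), np.int64(281)) 193 None 196 None 199 None
```

```bash
python3 drive.py '{"tx": [0,0,0,0,0,0,0,0],"ty": [0,0,0,0,0,0,0,0],"tz": [-0.012,-0.02,-0.02,-0.03,-0.03,-0.03,-0.03,0],"rx": [0,0,0,0,0,0,0,0],"ry": [0,0,0,0,0,0,0,0],"rz": [0,0,0,0,0,0,0,0],"finger_gap": [0.088,0.088,0.088,0.088,0.088,0.088,0.088,0.088]}'
python3 - <<'E'
from h import *
S=np.mean([cam('side')[0] for _ in range(4)],0).astype(np.uint8);T=np.mean([cam('top')[0] for _ in range(4)],0).astype(np.uint8)
cv2.imwrite('pics/S5.png',S);cv2.imwrite('pics/T5.png',T)
r=lambda im,x,y,w,h,W,H:cv2.resize(im[y:y+h,x:x+w],(W,H),interpolation=cv2.INTER_CUBIC)
cv2.imwrite('pics/l5.png',np.hstack([r(S,240,125,80,90,400,450),r(T,270,170,80,90,400,450)]))
E
```

```text
time: 14.0
ee_pos: [0.4692, -0.2482, 0.2141]
eef_rot: [[0.055, 0.997, 0.056], [0.745, -0.078, 0.662], [0.665, 0.005, -0.747]]
wrist_force: [1.1, -0.6, -0.2]
finger_gap: 0.0879
grip_force: 0.0
```

View pics/l5.png

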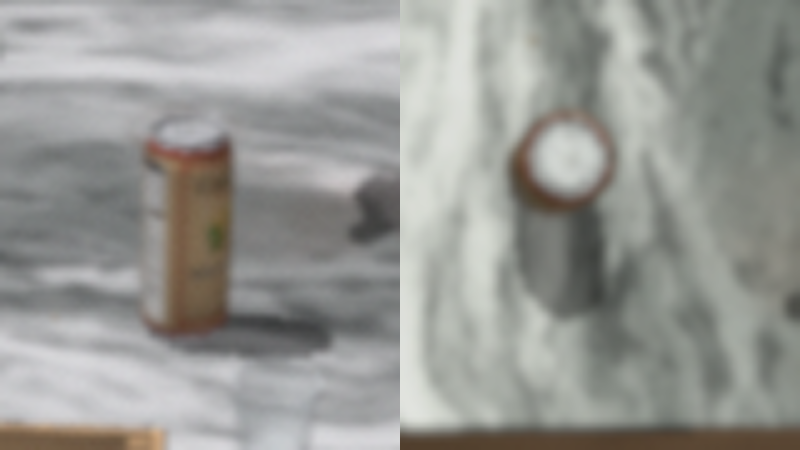

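The can stands upright on the worktop, with its top centre at side (278,152) and top (304,202), and the gripper is clear of it.

```bash
cat >> tgt.py <<'E'
cr=np.radians(13.5);R2=rot([0,0,-1],[np.cos(cr-np.pi/2),np.sin(cr-np.pi/2),0])
E
python3 - <<'E'
from tgt import *
d=np.load('avg.npz');A=(0,d['Kt'],d['Tt']);B=(0,d['Ks'],d['Ts'])
T=cv2.imread('pics/T5.png');S=cv2.imread('pics/S5.png')
print('tri',tri(A,B,[304.2,201.6],[278,151.8]),'top@.134',onplane(*A[1:],[304.2,201.6],.134),'side@.134',onplane(*B[1:],[278,151.8],.134))
print('red L/R top view: silhouette',onplane(*A[1:],[[294.5,203],[313,201]],.125))
X=tri(A,B,[304.2,201.6],[278,151.8]);P=np.array([X[0],X[1],.2])
to(P,R2)
E
```

```text
tri [ 0.4728392  -0.13485801  0.12684836] top@.134 [[ 0.47292449 -0.1340918   0.134     ]] side@.134 [[ 0.4682343  -0.11951481  0.134     ]]
red L/R top view: silhouette [[ 0.46998077 -0.10844528  0.125     ]
 [ 0.47489252 -0.15885635  0.125     ]]
t 14.4 dp tool-now [ 0.0725 -0.0011  0.0796] dp tool-target [ 0.0312 -0.1025  0.0105] rv [-26.67 -36.12  69.  ] |rv| 82.3
```

```bash
python3 drive.py '{"tx": [0,0,0,0,0,0,0,0,0,0,0,0],"ty": [0,0,0,0,0,0,0,0,0,0,0,0],"tz": [-0.01,0,0,0,0,0,0,0,0,0,0,0],"rx": [0,0,0,0,0,0,0,0,0,0,0,0],"ry": [-7,-7,-7,-7,-7,-6.5,0,0,0,0,0,0],"rz": [0,0,0,0,0,0,7,7,7,7,7,7],"finger_gap": [0.088,0.088,0.088,0.088,0.088,0.088,0.088,0.088,0.088,0.088,0.088,0.088]}'
python3 drive.py '{"tx": [0,0,0,0,0,0],"ty": [0,0,0,0,0,0],"tz": [0,0,0,0,0,0],"rx": [0,0,0,0,0,0],"ry": [0,0,0,0,0,0],"rz": [7,7,7,7,0,0],"finger_gap": [0.088,0.088,0.088,0.088,0.088,0.088]}'
python3 - <<'E'
from tgt import *
to(np.array([.473,-.134,.2]),R2);print(robot.state()['qpos'])
E
```

```text
time: 15.4
ee_pos: [0.4662, -0.2488, 0.2182]
eef_rot: [[0.724, 0.69, -0.001], [0.69, -0.724, 0.01], [0.006, -0.008, -1.0]]
wrist_force: [0.1, -0.0, -0.2]
finger_gap: 0.088
grip_force: 0.0
time: 15.9
ee_pos: [0.4663, -0.249, 0.2183]
eef_rot: [[0.96, 0.278, -0.001], [0.278, -0.96, 0.009], [0.001, -0.009, -1.0]]
wrist_force: [-0.2, 0.7, -1.1]
finger_gap: 0.0878
grip_force: 0.0
t 15.9 dp tool-now [ 0.0384 -0.1084  0.0193] dp tool-target [ 0.0333 -0.1102  0.0183] rv [-0.53 -0.06  2.67] |rv| 2.7
[ 29.70138504  31.82298673 -10.02989544 105.53160099   6.99261165
  43.51340574 -57.7816348 ]
```

```bash
python3 drive.py '{"tx": [0.0128,0.0128,0.0128,0,0,0],"ty": [-0.036,-0.036,-0.036,0,0,0],"tz": [0,0,0,0.019,0,0],"rx": [0,0,-0.5,0,0,0],"ry": [0,0,0,0,0,0],"rz": [0,0,2.7,0,0,0],"finger_gap": [0.088,0.088,0.088,0.088,0.088,0.088]}'
python3 - <<'E'
from tgt import *
to(np.array([.473,-.134,.087]),R2)
E
```

```text
time: 16.4
ee_pos: [0.473, -0.1353, 0.2002]
eef_rot: [[0.973, 0.231, -0.001], [0.231, -0.973, 0.0], [-0.0, -0.0, -1.0]]
wrist_force: [-0.3, 0.5, -0.6]
finger_gap: 0.0879
grip_force: 0.0
t 16.4 dp tool-now [ 0.0004 -0.0012  0.1132] dp tool-target [ 0.0003 -0.0012  0.1132] rv [-0.03  0.03 -0.12] |rv| 0.1
```

```bash
python3 drive.py '{"tx": [0,0,0,0,0,0,0,0],"ty": [-0.001,0,0,0,0,0,0,0],"tz": [0.02,0.02,0.02,0.02,0.02,0.0132,0,0],"rx": [0,0,0,0,0,0,0,0],"ry": [0,0,0,0,0,0,0,0],"rz": [0,0,0,0,0,0,0,0],"finger_gap": [0.088,0.088,0.088,0.088,0.088,0.088,0.088,0.088]}'
python3 drive.py '{"tx": [0,0,0,0,0,0,0,0],"ty": [0,0,0,0,0,0,0,0],"tz": [0,0,0,0,0,0,0,0],"rx": [0,0,0,0,0,0,0,0],"ry": [0,0,0,0,0,0,0,0],"rz": [0,0,0,0,0,0,0,0],"finger_gap": [0.04,0.04,0.04,0.04,0.04,0.04,0.04,0.04]}' 15
```

```text
time: 17.07
ee_pos: [0.4736, -0.1359, 0.0875]
eef_rot: [[0.974, 0.227, 0.001], [0.227, -0.974, -0.0], [0.001, 0.0, -1.0]]
wrist_force: [0.7, 0.0, -0.2]
finger_gap: 0.088
grip_force: 0.0
time: 17.73
ee_pos: [0.4741, -0.1342, 0.0877]
eef_rot: [[0.973, 0.229, 0.002], [0.229, -0.973, 0.0], [0.002, 0.0, -1.0]]
wrist_force: [0.3, 1.0, 3.9]
finger_gap: 0.0503
grip_force: 15.0
```

```bash
python3 drive.py '{"tx": [0,0,0,0,0,0,0,0,0],"ty": [0,0,0,0,0,0,0,0,0],"tz": [-0.01,-0.02,-0.025,-0.025,-0.025,-0.025,-0.012,0,0],"rx": [0,0,0,0,0,0,0,0,0],"ry": [0,0,0,0,0,0,0,0,0],"rz": [0,0,0,0,0,0,0,0,0],"finger_gap": [0.04,0.04,0.04,0.04,0.04,0.04,0.04,0.04,0.04]}' 20
python3 - <<'E'
from tgt import *
to(np.array([.433,.2541,.228]),R2)
s=cam('side');cv2.imwrite('pics/S6.png',s[0]);h=cv2.cvtColor(s[0],cv2.COLOR_BGR2HSV);m=(h[...,1]>75)
for v in range(90,170,4):
    u=np.flatnonzero(m[v,255:300])+255;print(v,(int(u.min()),int(u.max())) if len(u) else None,end=' ')
E
```

```text
time: 18.48
ee_pos: [0.4735, -0.1344, 0.2294]
eef_rot: [[0.974, 0.229, 0.002], [0.229, -0.974, 0.0], [0.002, 0.0, -1.0]]
wrist_force: [-0.4, -0.3, -1.4]
finger_gap: 0.05
grip_force: 20.0
t 18.48 dp tool-now [ 0.0494 -0.3875  0.0013] dp tool-target [ 0.0513 -0.3872  0.0014] rv [ 0.03 -0.13 -0.29] |rv| 0.3
90 (266, 266) 94 (263, 269) 98 (278, 278) 102 None 106 (271, 286) 110 (283, 286) 114 (275, 286) 118 (275, 287) 122 (275, 287) 126 (275, 286) 130 (275, 286) 134 (275, 285) 138 (275, 285) 142 (275, 285) 146 (273, 283) 150 None 154 None 158 None 162 None 166 None
```

```bash
python3 drive.py '{"tx": [0.0024,0.0045,0.0045,0.0045,0.0045,0.0045,0.0045,0.0045,0.0045,0.0045,0.0045,0.003],"ty": [-0.0175,-0.035,-0.035,-0.035,-0.035,-0.035,-0.035,-0.035,-0.035,-0.035,-0.035,-0.02],"tz": [0,0,0,0,0,0,0,0,0,0,0,0],"rx": [0,0,0,0,0,0,0,0,0,0,0,0],"ry": [0,0,0,0,0,0,0,0,0,0,0,0],"rz": [0,0,0,0,0,0,0,0,0,0,0,0],"finger_gap": [0.04,0.04,0.04,0.04,0.04,0.04,0.04,0.04,0.04,0.04,0.04,0.04]}'
python3 drive.py '{"tx": [0,0,0],"ty": [0,0,0],"tz": [0,0,0],"rx": [0,0,0],"ry": [0,0,0],"rz": [0,0,0],"finger_gap": [0.04,0.04,0.04]}'
python3 - <<'E'
from tgt import *
to(np.array([.433,.2541,.228]),R2);print(robot.state()['qpos'])
s=[cam('side') for _ in range(3)];t=[cam('top') for _ in range(3)]
cv2.imwrite('pics/S7.png',np.mean([c[0] for c in s],0).astype(np.uint8));cv2.imwrite('pics/T7.png',np.mean([c[0] for c in t],0).astype(np.uint8))
im=cv2.imread('pics/S7.png');h=cv2.cvtColor(im,cv2.COLOR_BGR2HSV)
p=robot.state()['ee_pos']
for z in(.107,.12,.25):print(z,proj(s[0][1],s[0][2],[p[0],p[1],z]))
for v in range(185,275,4):
    print(v,''.join('R' if (h[v,u,1]>120 and (h[v,u,0]<9 or h[v,u,0]>172)) else 'T' if h[v,u,1]>70 else 'd' if h[v,u,2]<70 else '.' for u in range(180,280)))
E
```

```text
time: 19.53
ee_pos: [0.4319, 0.2587, 0.2278]
eef_rot: [[0.972, 0.234, -0.001], [0.234, -0.972, 0.001], [-0.001, -0.001, -1.0]]
wrist_force: [0.5, 0.5, -0.7]
finger_gap: 0.0499
grip_force: 20.0
time: 19.78
ee_pos: [0.4335, 0.2526, 0.2282]
eef_rot: [[0.974, 0.228, -0.0], [0.228, -0.974, -0.003], [-0.001, 0.002, -1.0]]
wrist_force: [-0.6, -0.6, -0.9]
finger_gap: 0.0496
grip_force: 20.0
t 19.78 dp tool-now [-0.0001 -0.0016  0.0002] dp tool-target [-0.0001 -0.0016  0.0002] rv [ 0.14  0.06 -0.34] |rv| 0.4
[ -31.03741677   28.89818738   -6.97579527  109.44497964    5.1789666
   42.06072693 -117.85112484]
0.107 [[247.59483206 239.43971698]]
0.12 [[247.46733192 234.2568105 ]]
0.25 [[246.05301613 176.76458981]]
185 ............................................................TTTTTTTTTTTTTTTTTTTTT...................
189 .................TTTT...TTTT................................TTTTTTTTTTTTTTTTTTTTT...................
193 .................TT.........................................TTTTTTTTTTTTTTTTTTTTT...................
197 ..................T.........................................TTTTTTTTTT
[... 1325 characters left out ...]
........TTTTTTTTTTTTTTTTTTTTTTTTTTTTTTTTTTTTTTTTTTTTTTTTTTTTT.........
253 ..TTTTTTTTTTT......TTT.................TTTTTTTTTTTTTTTTTTTTTTTTTTTTTTTTTTTTTTTTTTTTTTTTTTTT.........
257 TTTTTTTTTTTTT.......TT.................TTTTTTTTTTTTTTTTTTTTTTTTTTTTTTTTTTTTTTTTTTTTTTTTTTT..........
261 TTTTTTTTTTTTTT......TTT................TTTTTTTTTTTTTTTTTTTTTTTTTTTTTTTTTTTTTTTTTTTTTTTTTTTT.........
265 TTTTTTTTTTTTTTTTTTTTTTTTTTTTTTTTTTTTTTTTTTTTTTTTTTTTTTTTTTTTTTTTTTTTTTTTTTTTTTTTTTTTTTTTTT..........
269 TTTTTTTTTTTTTTTTTTTTTTTTTTTTTTTTTTTTTTTTTTTTTTTTTTTTTTTTTTTTTTTTTTTTTTTTTTTTTTTTTTTTTTTTTT..........
273 TTTTTTTTTTTTTTTTTTTTTTTTTTT...........TTTTTTTTTTTTTTTTTTTTTTTTTTTTTTTTTTTTTTTTTTTTTTTTTTTT..........
```

```bash
python3 drive.py '{"tx": [0,0,0,0,0,0,0,0,0,0],"ty": [-0.0016,0,0,0,0,0,0,0,0,0],"tz": [0.015,0.02,0.02,0.02,0.02,0.015,0.01,0.005,0,0],"rx": [0,0,0,0,0,0,0,0,0,0],"ry": [0,0,0,0,0,0,0,0,0,0],"rz": [0,0,0,0,0,0,0,0,0,0],"finger_gap": [0.04,0.04,0.04,0.04,0.04,0.04,0.04,0.04,0.04,0.04]}'
python3 drive.py '{"tx": [0,0,0,0],"ty": [0,0,0,0],"tz": [0.003,0.002,0,0],"rx": [0,0,0,0],"ry": [0,0,0,0],"rz": [0,0,0,0],"finger_gap": [0.04,0.04,0.04,0.04]}'
```

```text
time: 20.92
ee_pos: [0.4342, 0.256, 0.1047]
eef_rot: [[0.974, 0.228, 0.002], [0.228, -0.974, 0.0], [0.002, 0.0, -1.0]]
wrist_force: [-0.7, 0.4, -0.4]
finger_gap: 0.0501
grip_force: 20.0
time: 21.25
ee_pos: [0.434, 0.256, 0.0997]
eef_rot: [[0.974, 0.229, 0.002], [0.229, -0.974, 0.0], [0.002, 0.0, -1.0]]
wrist_force: [1.3, 0.3, 0.1]
finger_gap: 0.0502
grip_force: 20.0
```

```bash
python3 drive.py '{"tx": [0,0,0],"ty": [0,0,0],"tz": [0.002,0,0],"rx": [0,0,0],"ry": [0,0,0],"rz": [0,0,0],"finger_gap": [0.04,0.04,0.04]}'; python3 drive.py '{"tx": [0,0,0],"ty": [0,0,0],"tz": [0.0015,0,0],"rx": [0,0,0],"ry": [0,0,0],"rz": [0,0,0],"finger_gap": [0.04,0.04,0.04]}';python3 drive.py '{"tx": [0,0,0],"ty": [0,0,0],"tz": [0.0015,0,0],"rx": [0,0,0],"ry": [0,0,0],"rz": [0,0,0],"finger_gap": [0.04,0.04,0.04]}'
```

```text
time: 21.5
ee_pos: [0.4339, 0.256, 0.0974]
eef_rot: [[0.974, 0.229, 0.002], [0.229, -0.974, 0.0], [0.002, 0.0, -1.0]]
wrist_force: [-0.7, -0.1, -2.3]
finger_gap: 0.0493
grip_force: 20.0
time: 21.75
ee_pos: [0.4339, 0.256, 0.0959]
eef_rot: [[0.974, 0.229, 0.002], [0.229, -0.974, 0.0], [0.002, 0.0, -1.0]]
wrist_force: [0.8, -0.2, -1.7]
finger_gap: 0.0498
grip_force: 20.0
time: 22.0
ee_pos: [0.4344, 0.2565, 0.0955]
eef_rot: [[0.973, 0.229, 0.003], [0.229, -0.973, 0.001], [0.004, -0.001, -1.0]]
wrist_force: [-1.4, 0.1, 10.8]
finger_gap: 0.0501
grip_force: 20.0
```

Contact on the crate floor at the expected height. Next I release and lift away.

```bash
python3 drive.py '{"tx": [0,0,0,0,0,0,0,0,0],"ty": [0,0,0,0,0,0,0,0,0],"tz": [-0.001,0,0,0,0,0,0,0,0],"rx": [0,0,0,0,0,0,0,0,0],"ry": [0,0,0,0,0,0,0,0,0],"rz": [0,0,0,0,0,0,0,0,0],"finger_gap": [0.04,0.04,0.05,0.056,0.062,0.07,0.08,0.08,0.08]}' 5
python3 drive.py '{"tx": [0,0,0,0,0,0,0,0,0,0,0,0],"ty": [0,0,0,0,0,0,0.03,0.04,0.04,0.04,0.04,0.04],"tz": [-0.01,-0.02,-0.03,-0.03,-0.03,-0.03,0,0,0,0,0,0],"rx": [0,0,0,0,0,0,0,0,0,0,0,0],"ry": [0,0,0,0,0,0,0,0,0,0,0,0],"rz": [0,0,0,0,0,0,0,0,0,0,0,0],"finger_gap": [0.08,0.08,0.08,0.08,0.08,0.08,0.08,0.08,0.08,0.08,0.08,0.08]}'
python3 drive.py '{"tx": [0,0,0,0,0,0],"ty": [0.04,0.04,0.04,0,0,0],"tz": [0,0,0,0,0,0],"rx": [0,0,0,0,0,0],"ry": [0,0,0,0,0,0],"rz": [0,0,0,0,0,0],"finger_gap": [0.08,0.08,0.08,0.08,0.08,0.08]}'
python3 - <<'E'
from tgt import *
t=np.mean([cam('top')[0] for _ in range(4)],0).astype(np.uint8);s=np.mean([cam('side')[0] for _ in range(4)],0).astype(np.uint8)
cv2.imwrite('pics/T9.png',t);cv2.imwrite('pics/S9.png',s)
d=np.load('avg.npz');K,T=d['Kt'],d['Tt'];A=(0,K,T);B=(0,d['Ks'],d['Ts'])
def discs(im,pr):
    hsv=cv2.cvtColor(im,cv2.COLOR_BGR2HSV);m=((hsv[...,1]<40)&(hsv[...,2]>130)).astype(np.uint8)
    x,y=pr;z=np.zeros_like(m);z[y-11:y+12,x-11:x+12]=m[y-11:y+12,x-11:x+12]
    n,l,st,c=cv2.connectedComponentsWithStats(z);i=1+np.argmax(st[1:,4]);return c[i],st[i]
for nm,c in(('can',[.433,.2541,.142]),('mate',[.519,.2745,.142])):
    ut,us=(proj(q[1],q[2],np.array(c))[0].round().astype(int) for q in(A,B));a,sa=discs(t,ut);b,sb=discs(s,us);X=tri(A,B,a,b);w=onplane(K,T,a,.142)[0]
    r=w[:2]-[.486,.217];print(nm,a,sa,b,sb,'tri',X,'plane',w,'crate xy',r@[np.cos(cr),np.sin(cr)],r@[-np.sin(cr),np.cos(cr)])
for k,(u,v) in dict(mate=(154,186),jar=(192,180),spice=(251,142),glass=(255,235)).items():
    print(k,'diff',np.abs(t[v-9:v+10,u-9:u+10].astype(float)-d['t'][v-9:v+10,u-9:u+10]).mean().round(1))
E
```

```text
time: 22.75
ee_pos: [0.4339, 0.256, 0.0954]
eef_rot: [[0.974, 0.229, 0.002], [0.229, -0.974, 0.0], [0.002, 0.0, -1.0]]
wrist_force: [-0.4, -0.4, -0.4]
finger_gap: 0.0799
grip_force: 0.0
time: 23.75
ee_pos: [0.4862, 0.0301, 0.2464]
eef_rot: [[0.973, 0.229, 0.003], [0.229, -0.973, 0.0], [0.003, 0.0, -1.0]]
wrist_force: [0.9, -0.3, -0.0]
finger_gap: 0.0802
grip_force: 0.0
time: 24.25
ee_pos: [0.5134, -0.0842, 0.2459]
eef_rot: [[0.974, 0.229, 0.002], [0.229, -0.974, 0.001], [0.002, -0.001, -1.0]]
wrist_force: [-0.1, 0.9, -0.1]
finger_gap: 0.08
grip_force: 0.0
can [159.9        217.46842105] [153 210  15  16 190] [247.63598326 227.52301255] [237 220  22  16 239] tri [0.43327336 0.25664813 0.13910854] plane [0.43373123 0.25610576 0.142     ] crate xy -0.0416955199133638 0.050227164222853345
mate [153.30645161 185.92473118] [146 179  16  15 186] [202.93607306 225.73059361] [193 219  21  15 219] tri [0.51970431 0.27610642 0.13879139] plane [0.51959104 0.2753558  0.142     ] crate xy 0.04628580965425735 0.04890175616360735
mate diff 8.3
jar diff 4.9
spice diff 7.9
glass diff 10.4
```

```bash
python3 -c "
from workcell import robot
print(robot.job_done())"
```

```text
the job is handed in; nothing more can be done
None
```

The can was stood upright on the worktop and let go, then set down standing in the near end of the bay with the other can; the job was handed in at about 25 s. My last measurement put the can at crate x −0.042, y +0.050 and the other can where it started; I didn't re-measure the jar, glass and spice jar, and no verdict came back.

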